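# Fill the gap in a gel casting frame with the filler plate that just fits

### The job

Three gel cassettes are clamped in the casting frame and leave a gap behind its front wall. Try the filler plates from the rack in that gap and leave standing in it the thickest one that goes in freely, lowered right down onto the frame's floor between the side cheeks, with the other two upright in the rack. Do not let a plate drop into the frame, do not force one in so that the clamped glass shifts, and leave the beaker and the petri dish where they are.

Things in the scene. Friction and masses are not known exactly. Their poses are not given: they have to be found in the camera images.
- caster: Gel casting frame, fixed on the bench, white and clear plastic. Origin on the bench; x points from its front wall back to the black clamp screw, y across. Base x -56 to +80, y -52 to +52 mm, 10 mm thick: its top is the floor. Three glass cassettes with a pressure plate stand clamped in it, 64 mm wide, tops at z = 80. Front wall clear, 12 mm thick, top at z = 74, inner top edge bevelled 3 mm.
- gap (a point): The middle of the front wall's inner face at floor level: (-36, 0, 10) mm in the frame's axes. From here the gap reaches along +x to the front glass. Its size is not known beforehand: 15.5 to 23 mm. It is as wide as the space between the cheeks. The clamp holds the cassettes against light touches only: a sideways push of over about 12 N shifts them.
- cheeks (a point): Midway between the tops of the two clear side cheeks, (-4, 0, 115) mm in the frame's axes. Cheeks 10 mm thick, x -48 to +40, inner faces at y = +33 and -33 mm, inner top edges bevelled. A filler held by its narrow sides dips into the gap only until the fingers meet the cheek tops; to stand it on the floor hold it by its broad faces, above the glass.
- rack: Grey plastic rack for the fillers, fixed on the bench, right of the frame; the bench between the two is clear. Origin: centre of its underside; x along the row. Base 100 x 86 x 8 mm. Three slots at x = -28, 0, +28 mm, 25 mm along x, 66 mm along y, floor at z = 8. Dividers rise to z = 28, end walls to 60, side lips to 22. Fingers do not fit between the fillers' broad faces; narrow sides are free.
- filler_thin: White filler plate, 14 mm thick (its x), 60 mm wide (its y), 95 mm high (its z), about 0.11 kg, lower edges bevelled 1.5 mm. Origin: centre of its underside. Starts standing in one of the rack's slots, thickness along the rack's x. Stands by itself on a level surface if set down square.
- filler_mid: Like filler_thin, but 17 mm thick, about 0.14 kg.
- filler_thick: Like filler_thin, but 20 mm thick, about 0.16 kg.
- beaker: Glass beaker, 73 x 79 x 92 mm, a bystander behind the work. Origin: centre of its underside.
- petri: Petri dish with lid, 91 mm across, 16 mm high, a bystander to the left. Origin: centre of its underside.
Things that resemble listed ones, but are neither listed nor needed, are in the scene too. What is shaped like the filler_thick but red is not meant.

How it is judged:
At the end, for the whole second after the job is handed in: The thickest filler that enters stands in the gap: on the frame's floor (3.5 mm), upright and square (0.12 rad), under 4.5 mm of play (where the next would have under 1.5 mm, either passes). The other two stand on the rack's floor, upright, in any slots. All at rest (((x of filler_thin in the frame of caster between -0.0305 and -0.013 m and y of filler_thin in the frame of caster between -0.006 and 0.006 m and z of filler_thin in the frame of caster below 0.0135 m and angle between filler_thin's own z axis and vertical below 0.12 rad and angle between the x axis of filler_thin and the x axis of caster, either way round below 0.15 rad and x of cassettes_c0 in the frame of caster below -0.0055 m and x of filler_mid in the frame of rack between -0.045 and 0.045 m and y of filler_mid in the frame of rack between -0.015 and 0.015 m and z of each of filler_mid, filler_thick in the frame of rack below 0.014 m and angle between each of filler_mid, filler_thick's own z axis and vertical below 0.25 rad and x of filler_thick in the frame of rack between -0.045 and 0.045 m and y of filler_thick in the frame of rack between -0.015 and 0.015 m) or (x of filler_mid in the frame of caster between -0.029 and -0.013 m and y of filler_mid in the frame of caster between -0.006 and 0.006 m and z of filler_mid in the frame of caster below 0.0135 m and angle between filler_mid's own z axis and vertical below 0.12 rad and angle between the x axis of filler_mid and the x axis of caster, either way round below 0.15 rad and x of cassettes_c0 in the frame of caster below -0.0025 m and x of filler_thin in the frame of rack between -0.045 and 0.045 m and y of filler_thin in the frame of rack between -0.015 and 0.015 m and z of each of filler_thin, filler_thick in the frame of rack below 0.014 m and angle between each of filler_thin, filler_thick's own z axis and vertical below 0.25 rad and x of filler_thick in the frame of rack between -0.045 and 0.045 m and y of filler_thick in the frame of rack between -0.015 and 0.015 m) or (x of filler_thick in the frame of caster between -0.0275 and -0.013 m and y of filler_thick in the frame of caster between -0.006 and 0.006 m and z of filler_thick in the frame of caster below 0.0135 m and angle between filler_thick's own z axis and vertical below 0.12 rad and angle between the x axis of filler_thick and the x axis of caster, either way round below 0.15 rad and x of filler_thin in the frame of rack between -0.045 and 0.045 m and y of filler_thin in the frame of rack between -0.015 and 0.015 m and z of each of filler_thin, filler_mid in the frame of rack below 0.014 m and angle between each of filler_thin, filler_mid's own z axis and vertical below 0.25 rad and x of filler_mid in the frame of rack between -0.045 and 0.045 m and y of filler_mid in the frame of rack between -0.015 and 0.015 m)) and linear speed of each of filler_thin, filler_mid, filler_thick below 0.02 m/s); the robot touches nothing.
It fails at once if a filler plate is dropped onto the frame's floor (faster than 0.35 m/s within 12 mm of it) ((horizontal distance between filler_thin and caster below 0.05 m and height (world z) of filler_thin below 0.022 m and linear speed of filler_thin above 0.35 m/s) or (horizontal distance between filler_mid and caster below 0.05 m and height (world z) of filler_mid below 0.022 m and linear speed of filler_mid above 0.35 m/s) or (horizontal distance between filler_thick and caster below 0.05 m and height (world z) of filler_thick below 0.022 m and linear speed of filler_thick above 0.35 m/s)).
It fails at once if a plate is forced in: the clamped cassettes are pushed back or shifted by more than 1.5 mm (distance of cassettes_c0 from where it was at the start of the episode above 0.0015 m).
It fails at once if the beaker or the petri dish is moved by more than 3 cm (distance of any of beaker, petri from where it was at the start of the episode above 0.03 m).
It also fails if it takes over 72 s, if anything falls off the work surface, if the arm or the gripper's body presses on something with over 40 N, if the wrist force passes 120 N, or if a joint passes its speed limit or range.

### The arm

A 6-joint arm with a two-finger parallel gripper is mounted at the origin on a cart in front of the work surface, level with it; the furniture and walls round the work are solid. World frame = base frame: x ahead of the robot, y to its left, z up, the work surface at z = 0. Lengths are in m, angles in rad, forces in N, time in s.
With the tool pointing down it reaches from about 0.35 to 0.775 m from the base axis. Payload 5.5 kg.
Tool frame: the origin (TCP) lies on the centre line of the jaws, within the pads' length; the fingertips stand 11 mm ahead of it and the grasp point (between the pads) lies 8 mm behind it (env.tip_extent is the distance from the TCP to the fingertips, in m); z points along the fingers, y is the line along which they close (so a half turn about z gives the same grasp; the last joint's range is limited). The gripper opens to 85 mm and grips with 20 to 120 N. Pads are 22 mm wide; open, the fingers measure 114 mm over their backs; the gripper's body (76 mm by 85 mm) begins 54 mm behind the grasp point. The pads swing forward as they close: fully open they stand 13 mm farther back than shut.
Start: joints at [-1.381, 0.313, 0.046, 1.304, 0, 1.431], TCP at [0.186, -0.544, 0.242] pointing down, gripper open.
Joint ranges: [-2.76, 2.76], [-0.86, 1.69], [-1.03, 1.26], [-2.2, 2.34], [-1.47, 1.5], [-3.14, 3.14]. Speed limits (rad/s): [2.57, 2.57, 3.14, 3.14, 3.14, 3.14].

### API

Orientations are given as a unit quaternion [w, x, y, z].
In Python, from workcell import env gives the robot as it stands.
- The arm moves only by the shell command python3 -m jog 'ROWS' [FORCE]. ROWS is JSON, a list of rows, each a list of 5 numbers: the gripper's target within -1 to 1 (shut at 1, half-way at 0, fully open at -1), then the shift along the tool's x, y, z in m, then the turn about the tool's z in degrees. In form: [[fingers, tx, ty, tz, turn], ...]. A call has 1 to 5 rows; each row shifts and turns the commanded pose from where the row before left it, along the tool's axes as they then stand; what a row does not reach is not made up. A row lasts 1/12 s, in which the tool goes at most 41.7 mm and 7.16 degrees, less where a joint would pass 70% of its speed; a pose out of reach is approached as far as the arm can. A call is refused whole if a number of a shift passes 0.0417 or a number of a turn 7.16, either way. A call with a gripper value outside its range is refused whole. The fingers move at their own pace and stop on an object; FORCE is the grip in N (left out, the last holds). Time passes only in rows, so rows that do not move let the fingers close. It gives the time, the measured TCP pose, the force, the opening and the grip force at its end, in the units of the state.
- env.get_state(): the state, without advancing time (a new reading comes with each control period).
- env.read_camera(name): name is "side" or "top"; returns a dict with "img" (480x640x3 uint8, red, green, blue), "fov_y" (degrees; the focal length in pixels is half the picture's height over the tangent of half this angle, whatever the lens; pixels are square), "cx", "cy" (the principal point, pixels), "T" (4x4, takes a point from camera to world coordinates). Camera axes: x right, y up, looking along -z (the intrinsics and any distortion apply to the point x, -y, -z); pixel columns grow to the right and rows downward; lengths in m; the calibration is good to about 2 mm. A picture is of the moment at which its call begins. There is no depth.
- env.hand_in(): hands the job in; it is judged then, once.
The state is a dict: "clock": time; "joint_pos": joint angles; "qvel": joint speeds; "tau": joint torques, N m; "tcp_pos": TCP position; "orientation": TCP orientation; "wrist_force": force on the tool from outside, world axes, zero at the start; "ft_torque": the same for the moment, N m; "finger_gap": finger opening in m; "grip_force": force on a finger pad.
Only numpy, scipy, OpenCV 4.12 (cv2) and the standard library are available. Lean on these libraries where they do the work, as an engineer would, in place of code of your own. Each camera call takes 0.05 s, during which the arm holds its last target. There are 200 camera calls.

## Working session

There is one attempt and no reset: what is moved stays moved. The work goes in short steps, Python scripts to look and compute and a shell command to move; the robot and the scene stay as the last step left them, time stands still between calls to the robot, and variables do not carry over. Pictures are saved under pics/ and viewed, at most 10 in all, crops included, and the job is handed in when it is done.

```bash
mkdir -p pics; ls; cat > h.py <<'E'
import numpy as np, cv2
from workcell import env
def cam(n):
    c=env.read_camera(n); return c
def save(c,f,box=None,s=1):
    im=c["img"][:,:,::-1]
    if box: x0,y0,x1,y1=box; im=im[y0:y1,x0:x1]
    if s!=1: im=cv2.resize(im,None,fx=s,fy=s,interpolation=cv2.INTER_CUBIC)
    cv2.imwrite(f,im)
def K(c):
    f=240/np.tan(np.radians(c["fov_y"])/2); return f
def ray(c,u,v):
    f=K(c); d=np.array([(u-c["cx"])/f,-(v-c["cy"])/f,-1.]); T=np.array(c["T"])
    return T[:3,3],T[:3,:3]@d
def onz(c,u,v,z):
    o,d=ray(c,u,v); return o+d*(z-o[2])/d[2]
def proj(c,p):
    T=np.array(c["T"]); q=T[:3,:3].T@(np.array(p)-T[:3,3]); f=K(c)
    return c["cx"]+f*q[0]/-q[2], c["cy"]-f*q[1]/-q[2]
E
python3 - <<'E'
from h import *
for n in("top","side"):
    c=cam(n); save(c,f"pics/{n}0.png"); print(n,{k:(v if k!="T" else np.round(v,3).tolist()) for k,v in c.items() if k!="img"})
print({k:np.round(v,3).tolist() for k,v in env.get_state().items()}, env.tip_extent)
E
```

```text
pics
top {'fov_y': 44.39572293101417, 'cx': 327.68710625623544, 'cy': 246.5564267022455, 'T': [[-0.026, 0.998, -0.054, 0.457], [-1.0, -0.027, -0.008, 0.012], [-0.01, 0.054, 0.998, 1.487], [0.0, 0.0, 0.0, 1.0]]}
side {'fov_y': 50.174460391905384, 'cx': 321.50039903569103, 'cy': 240.0485235143519, 'T': [[0.993, 0.071, -0.092, 0.429], [-0.116, 0.587, -0.802, -0.904], [-0.003, 0.807, 0.591, 0.765], [0.0, 0.0, 0.0, 1.0]]}
{'clock': 0.1, 'joint_pos': [-1.381, 0.314, 0.045, 1.304, 0.0, 1.431], 'qvel': [0.001, -0.004, 0.003, -0.001, 0.0, -0.0], 'tau': [0.003, -48.173, 29.924, 0.013, -0.0, -0.0], 'tcp_pos': [0.186, -0.544, 0.241], 'orientation': [-0.001, 0.986, 0.164, -0.0], 'wrist_force': [-0.426, -0.743, -0.753], 'ft_torque': [0.01, -0.035, -0.028], 'grip_force': 0.0, 'finger_gap': 0.085} 0.011
```

View pics/top0.png

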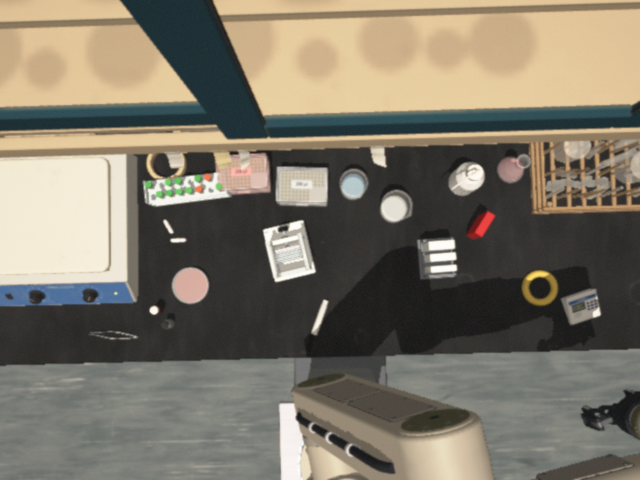

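View pics/side0.png

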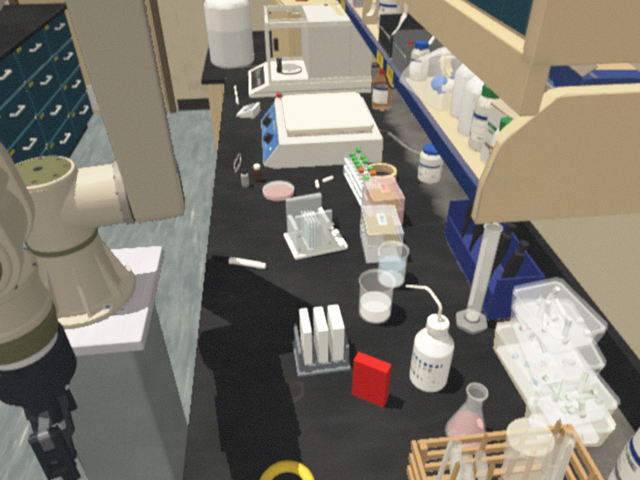

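The top view shows the frame at about (289,250) with its clamp screw at (283,230), and the rack at (437,258) holding three white plates. The side view shows the rack at (320,340).
What could be taken for a filler:
- the white plates in the rack, at top (437,245), (437,258) and (437,271)
- the red block at top (481,225), excluded by its colour
- the white stick on the bench at top (320,316), not in the rack

I choose the three white plates in the rack and check them in a close crop.

```bash
python3 - <<'E'
from h import *
c=cam("top"); s=cam("side")
a=cv2.resize(c["img"][215:285,255:325],(400,400),interpolation=cv2.INTER_CUBIC)
b=cv2.resize(c["img"][225:285,407:467],(400,400),interpolation=cv2.INTER_CUBIC)
d=cv2.resize(s["img"][185:265,275:355],(200,200),interpolation=cv2.INTER_CUBIC)
e=cv2.resize(s["img"][295:375,285:365],(200,200),interpolation=cv2.INTER_CUBIC)
im=np.zeros((600,800,3),np.uint8); im[:400,:400]=a; im[:400,400:]=b; im[400:,:200]=d; im[400:,400:600]=e
cv2.imwrite("pics/crop1.png",im[:,:,::-1])
g=c["img"].astype(int)
m=((g.min(2)>190)).astype(np.uint8)
m[:,:407]=0;m[:,467:]=0;m[:225]=0;m[285:]=0
for k in cv2.findContours(m,cv2.RETR_EXTERNAL,cv2.CHAIN_APPROX_NONE)[0]:
    if cv2.contourArea(k)<30: continue
    r=cv2.minAreaRect(k); p=onz(c,*r[0],.103); bx=np.array([onz(c,*q,.103)[:2] for q in cv2.boxPoints(r)])
    print("plate px",np.round(r[0],1),"world",np.round(p,4),"sides",np.round([np.linalg.norm(bx[0]-bx[1]),np.linalg.norm(bx[1]-bx[2])],4),"edgeangles",np.round([np.degrees(np.arctan2(*(bx[i+1]-bx[i])[::-1])) for i in(0,1)],1))
E
```

```text
plate px [443.  268.3] world [ 0.4745 -0.2456  0.103 ] sides [0.0572 0.0138] edgeangles [ -87.1 -177.8]
plate px [442.5 256.6] world [ 0.502  -0.2454  0.103 ] sides [0.0595 0.0169] edgeangles [ -87.1 -177.8]
plate px [441.3 244.8] world [ 0.5298 -0.2436  0.103 ] sides [0.0591 0.0201] edgeangles [ -87.4 -178.1]
```

View pics/crop1.png

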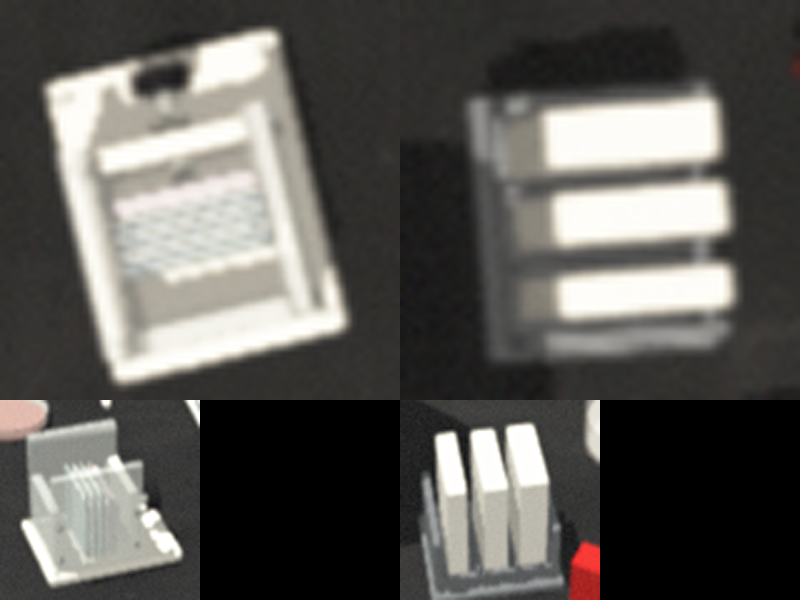

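The crop shows three white plates in the rack, and their measured thicknesses increase away from the robot: 14, 17 and 20 mm. The thin plate is at top (443,268), the mid at (442,257) and the thick at (441,245). In the frame crop the base corners are at about (45,90), (278,32), (345,325) and (118,380), the glass pack has a white front edge, and the gap is behind the clear front wall.

```bash
python3 - <<'E'
from h import *
c=cam("top")
g=cv2.cvtColor(c["img"],cv2.COLOR_RGB2GRAY)
m=(g>95).astype(np.uint8); M=np.zeros_like(m); M[212:290,252:328]=m[212:290,252:328]
M=cv2.morphologyEx(M,cv2.MORPH_CLOSE,np.ones((5,5)))
k=max(cv2.findContours(M,cv2.RETR_EXTERNAL,cv2.CHAIN_APPROX_NONE)[0],key=cv2.contourArea)
P=np.array([onz(c,u,v,.010)[:2] for u,v in k[:,0]],np.float32)
r=cv2.minAreaRect(P*1000); print(r)
cor=[(45,90),(278,32),(345,325),(118,380)]
W=np.array([onz(c,255+u/5.714-.5,215+v/5.714-.5,.010)[:2] for u,v in cor]); print(np.round(W,4),np.linalg.norm(W-np.roll(W,-1,0),axis=1))
ax=(W[0]+W[1]-W[2]-W[3]); yaw=np.arctan2(ax[1],ax[0]); ay=(W[0]+W[3]-W[1]-W[2]); print("yaw",np.degrees(yaw),np.degrees(np.arctan2(-ay[0],ay[1])))
ctr=W.mean(0); R=np.array([[np.cos(yaw),-np.sin(yaw)],[np.sin(yaw),np.cos(yaw)]])
o=ctr-R@[.012,0]; print("origin",o)
# brightness profile along frame x at z=.08, averaged over y
for z in(.077,):
  for y0,y1 in((-.025,-.005),(.005,.025)):
    print(y0); 
    for x in np.arange(-60,0,1.5):
      v=[]
      for y in np.linspace(y0,y1,21):
        p=o+R@[x/1000,y]; u,w=proj(c,[*p,z]); v.append(cv2.getRectSubPix(g,(1,1),(u,w))[0,0])
      print(f"{x:.0f}:{np.mean(v):.0f}",end=" ")
    print()
E
```

```text
((530.043701171875, 123.74671936035156), (139.8097686767578, 109.66358947753906), 12.1998929977417)
[[0.5834 0.1882]
 [0.6063 0.0847]
 [0.4763 0.0584]
 [0.4548 0.1587]] [0.10597591 0.13264354 0.10258515 0.13194977]
yaw 12.190504084529557 12.29597819776606
origin [0.51845349 0.11995892]
-0.025
-60:75 -58:119 -57:178 -56:227 -54:248 -52:252 -51:252 -50:249 -48:245 -46:243 -45:242 -44:243 -42:241 -40:236 -39:223 -38:200 -36:179 -34:171 -33:170 -32:172 -30:172 -28:172 -27:172 -26:173 -24:176 -22:188 -21:210 -20:231 -18:241 -16:235 -15:223 -14:216 -12:215 -10:211 -9:215 -8:220 -6:220 -4:220 -3:214 -2:212 
0.005
-60:74 -58:119 -57:178 -56:227 -54:248 -52:252 -51:252 -50:249 -48:245 -46:242 -45:242 -44:242 -42:241 -40:236 -39:223 -38:199 -36:178 -34:170 -33:169 -32:171 -30:172 -28:172 -27:171 -26:171 -24:172 -22:178 -21:190 -20:201 -18:209 -16:208 -15:206 -14:206 -12:209 -10:206 -9:212 -8:217 -6:217 -4:217 -3:211 -2:209
```

```bash
cat > rel.py <<'E'
import sys,numpy as np
from workcell import env
from scipy.spatial.transform import Rotation as Ro
def show(x=None,y=None,z=None,yaw=None):
    s=env.get_state(); q=s["orientation"]; R=Ro.from_quat([q[1],q[2],q[3],q[0]]).as_matrix()
    th=np.degrees(np.arctan2(R[1,0],R[0,0]))
    print("t",round(s["clock"],2),"tcp",np.round(s["tcp_pos"],4),"yaw",round(th,2),"tilt",round(np.degrees(np.arccos(-R[2,2])),2),"F",np.round(s["wrist_force"],1),"gap",round(s["finger_gap"],4),"grip",round(s["grip_force"],1))
    if x is not None:
        a=np.radians(yaw); d=np.array([x,y,z])-s["tcp_pos"]; c,sn=np.cos(a),np.sin(a)
        print("turn first",round((th-yaw+180)%360-180,2),"then tool xyz",np.round([c*d[0]+sn*d[1],sn*d[0]-c*d[1],-d[2]],4))
show(*map(float,sys.argv[1:]))
E
python3 -m jog '[[-1,0,0,0,5.5],[-1,0,0,0,5.5],[-1,0,0,0,5.5]]'; python3 rel.py 0.502 -0.245 0.2 2.5
```

```text
clock: 0.5
tcp_pos: [0.1862, -0.5439, 0.2422]
orientation: [-0.0, 1.0, 0.019, -0.0]
wrist_force: [0.8, -0.5, 0.1]
finger_gap: 0.0855
grip_force: 0.0
t 0.5 tcp [ 0.1862 -0.5439  0.2422] yaw 2.13 tilt 0.02 F [ 0.8 -0.5  0.1] gap 0.0855 grip 0.0
turn first -0.37 then tool xyz [ 0.3285 -0.2849  0.0422]
```

```bash
python3 -m jog '[[-1,0.027,-0.0235,0.0035,0],[-1,0.027,-0.0235,0.0035,0],[-1,0.027,-0.0235,0.0035,0],[-1,0.027,-0.0235,0.0035,0],[-1,0.027,-0.0235,0.0035,0]]' >/dev/null
python3 -m jog '[[-1,0.027,-0.0235,0.0035,0],[-1,0.027,-0.0235,0.0035,0],[-1,0.027,-0.0235,0.0035,0],[-1,0.027,-0.0235,0.0035,0],[-1,0.027,-0.0235,0.0035,0]]' >/dev/null
python3 -m jog '[[-1,0.027,-0.0235,0.0035,0],[-1,0.027,-0.0235,0.0035,0],[-1,0,0,0,0],[-1,0,0,0,0]]' >/dev/null
python3 rel.py 0.502 -0.245 0.083 2.5
python3 - <<'E'
from h import *
t=cam("top");s=cam("side")
im=np.hstack([cv2.resize(t["img"][190:290,390:490],(400,400)),cv2.resize(s["img"][250:400,240:390],(400,400))])
cv2.imwrite("pics/over.png",im[:,:,::-1])
E
```

```text
t 1.67 tcp [ 0.499  -0.247   0.1998] yaw 2.63 tilt 0.05 F [-0.1  0.3 -0.7] gap 0.0857 grip 0.0
turn first 0.13 then tool xyz [ 0.0031 -0.0019  0.1168]
```

View pics/over.png

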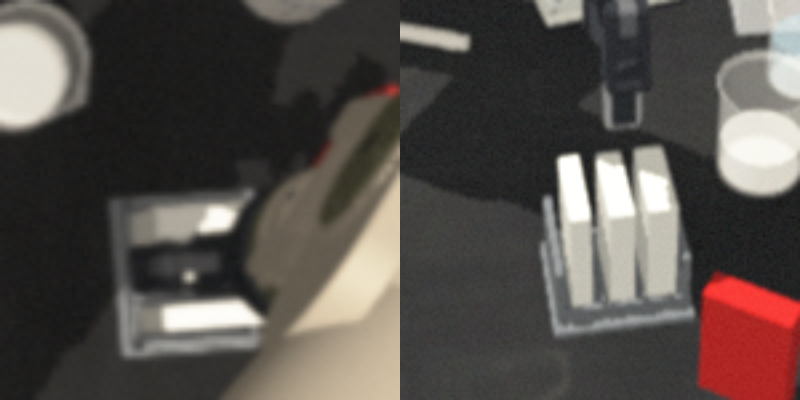

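The gripper is over the middle plate: top crop (190,275), side crop (622,110). All three plates are upright. I descend and grip.

```bash
python3 -m jog '[[-1,0.003,-0.002,0.029,0],[-1,0,0,0.029,0],[-1,0,0,0.029,0],[-1,0,0,0.02,0],[-1,0,0,0.01,0]]' 40 >/dev/null; python3 rel.py
python3 -m jog '[[1,0,0,0,0],[1,0,0,0,0],[1,0,0,0,0],[1,0,0,0,0],[1,0,0,0,0]]' 40 >/dev/null;python3 rel.py
python3 -m jog '[[1,0,0,0,0],[1,0,0,0,0]]' >/dev/null;python3 rel.py
```

```text
t 2.18 tcp [ 0.4984 -0.247   0.0806] yaw 2.24 tilt 0.24 F [-0.6  0.1 -1.2] gap 0.0855 grip 0.0
t 2.6 tcp [ 0.5018 -0.2473  0.0846] yaw 2.39 tilt 0.14 F [-0.4  0.5 -0.9] gap 0.0593 grip 44.2
t 2.77 tcp [ 0.5018 -0.2472  0.0844] yaw 2.4 tilt 0.13 F [-0.4 -0.3  2.3] gap 0.0592 grip 44.4
```

```bash
python3 -m jog '[[1,0,0,0.0,0],[1,0,0,-0.01,0],[1,0,0,-0.03,0],[1,0,0,-0.035,0],[1,0,0,-0.035,0]]' >/dev/null; python3 rel.py
python3 -m jog '[[1,0,0,-0.025,0],[1,0,0,0,-5],[1,0,0,0,-4.8],[1,0,0,0,0]]' >/dev/null;python3 rel.py .4917 .1148 .22 12.2
```

```text
t 3.18 tcp [ 0.5    -0.2458  0.194 ] yaw 2.41 tilt 0.18 F [ 0.8 -0.9 -0.9] gap 0.0593 grip 44.2
t 3.52 tcp [ 0.5011 -0.2465  0.2193] yaw 12.32 tilt 0.05 F [ 0.2 -0.5 -0.9] gap 0.0595 grip 44.2
turn first 0.12 then tool xyz [ 0.0672 -0.3551 -0.0007]
```

```bash
python3 -m jog '[[1,0.0035,-0.018,0,0],[1,0.0067,-0.0355,0,0],[1,0.0067,-0.0355,0,0],[1,0.0067,-0.0355,0,0],[1,0.0067,-0.0355,0,0]]' >/dev/null
python3 -m jog '[[1,0.0067,-0.0355,0,0],[1,0.0067,-0.0355,0,0],[1,0.0067,-0.0355,0,0],[1,0.0067,-0.0355,0,0],[1,0.0067,-0.0355,0,0]]' >/dev/null
python3 -m jog '[[1,0.003,-0.0175,0,0],[1,0,0,0,0],[1,0,0,0,0]]' >/dev/null
python3 rel.py .4917 .1148 .16 12.2
python3 - <<'E'
from h import *
t=cam("top");s=cam("side")
im=np.hstack([cv2.resize(t["img"][210:290,250:330],(400,400)),cv2.resize(s["img"][140:280,250:390],(400,400))])
cv2.imwrite("pics/dip0.png",im[:,:,::-1])
E
```

```text
t 4.6 tcp [0.4907 0.1154 0.2179] yaw 12.25 tilt 0.08 F [-0.6 -0.5 -1.1] gap 0.0595 grip 44.3
turn first 0.05 then tool xyz [0.0009 0.0008 0.0579]
```

View pics/dip0.png

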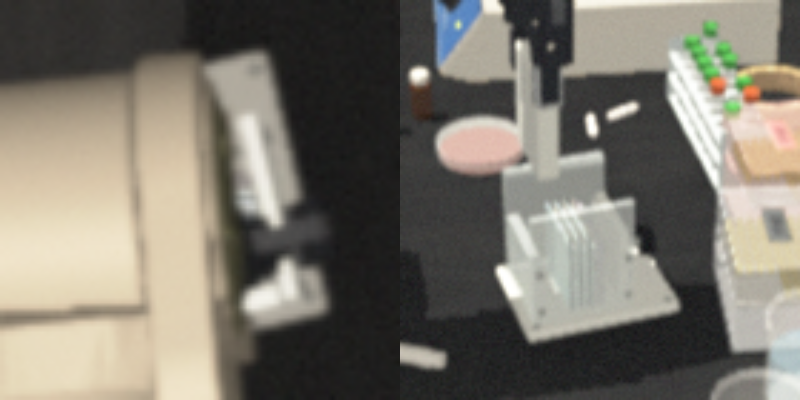

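```bash
python3 -m jog '[[1,0.001,0.001,0.015,0],[1,0,0,0.02,0],[1,0,0,0.012,0],[1,0,0,0.004,0],[1,0,0,0,0]]' >/dev/null
python3 rel.py .4917 .1148 .13 12.2
python3 - <<'E'
from h import *
s=cam("side")
cv2.imwrite("pics/dip1.png",cv2.resize(s["img"][190:250,290:370],(800,600),interpolation=cv2.INTER_CUBIC)[:,:,::-1])
o=np.array([.5184,.1206]);a=np.radians(12.2);R=np.array([[np.cos(a),-np.sin(a)],[np.sin(a),np.cos(a)]])
def P(x,y,z): 
    u,v=proj(s,[*(o+R@[x,y]),z]); return np.round([(u-290+.5)*10,(v-190+.5)*10]).tolist()
for n,x,y,z in[("wall in R",-.036,-.033,.074),("wall in L",-.036,.033,.074),("glass17.5 R",-.0185,-.032,.08),("glass17.5 L",-.0185,.032,.08),("plate bot front R",-.0358,-.03,.09),("plate bot back R",-.0188,-.03,.09),("cheekfront top out R",-.048,-.043,.115),("cheek back",.04,-.043,.115)]: print(n,P(x,y,z))
E
```

```text
t 5.12 tcp [0.4917 0.1124 0.1662] yaw 12.05 tilt 0.16 F [-0.4 -1.4 -1.6] gap 0.0595 grip 44.2
turn first -0.15 then tool xyz [ 0.0005 -0.0023  0.0362]
wall in R [104.0, 401.0]
wall in L [25.0, 255.0]
glass17.5 R [173.0, 364.0]
glass17.5 L [94.0, 224.0]
plate bot front R [99.0, 338.0]
plate bot back R [168.0, 325.0]
cheekfront top out R [61.0, 288.0]
cheek back [424.0, 219.0]
```

View pics/dip1.png

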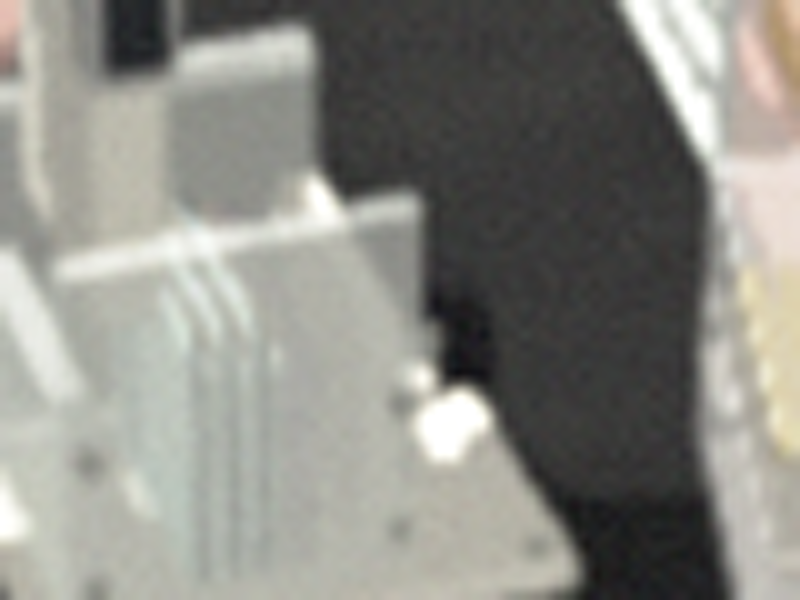

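The side crop shows the plate's narrow face at u of about 95–165, its bottom hidden behind the near cheek. The cheek's top corners, at (57,272) and (418,195), match the computed frame pose to about 1 mm. The first glass line is near u = 165–190. I dip slowly and watch the force.

```bash
python3 -m jog '[[1,0.0005,-0.0023,0.004,0],[1,0,0,0.003,0],[1,0,0,0,0]]' >/dev/null; python3 rel.py
python3 -m jog '[[1,0,0,0.002,0],[1,0,0,0.001,0],[1,0,0,0,0]]' >/dev/null; python3 rel.py
python3 -m jog '[[1,0,0,0.001,0],[1,0,0,0.001,0],[1,0,0,0,0]]' >/dev/null; python3 rel.py
```

```text
t 5.42 tcp [0.4927 0.116  0.1603] yaw 12.19 tilt 0.02 F [-0.1  0.1 -1.1] gap 0.0593 grip 44.2
t 5.67 tcp [0.4925 0.1161 0.1572] yaw 12.21 tilt 0.01 F [-0.2  0.7 -1.8] gap 0.0596 grip 44.2
t 5.92 tcp [0.4925 0.1161 0.1551] yaw 12.2 tilt 0.01 F [ 0.5 -0.5 -1.1] gap 0.0595 grip 44.2
```

```bash
for i in 1; do python3 -m jog '[[1,0,0,0.001,0],[1,0,0,0.001,0],[1,0,0,0,0]]' >/dev/null; python3 rel.py
python3 -m jog '[[1,0,0,0.001,0],[1,0,0,0.001,0],[1,0,0,0,0]]' >/dev/null; python3 rel.py
python3 -m jog '[[1,0,0,0.001,0],[1,0,0,0.001,0],[1,0,0,0,0]]' >/dev/null; python3 rel.py; done
```

```text
t 6.17 tcp [0.4924 0.116  0.1531] yaw 12.19 tilt 0.02 F [ 0.2 -0.  -0.4] gap 0.0598 grip 44.2
t 6.42 tcp [0.4924 0.116  0.151 ] yaw 12.19 tilt 0.02 F [-0.2 -0.4 -1.1] gap 0.0593 grip 44.2
t 6.67 tcp [0.4924 0.116  0.149 ] yaw 12.2 tilt 0.02 F [-0.3 -0.  -1.4] gap 0.0593 grip 44.2
```

```bash
python3 -m jog '[[1,0,0,0.001,0],[1,0,0,0.001,0],[1,0,0,0,0]]' >/dev/null; python3 rel.py
python3 -m jog '[[1,0,0,0.0015,0],[1,0,0,0.001,0],[1,0,0,0,0]]' >/dev/null; python3 rel.py
python3 -m jog '[[1,0,0,0.0015,0],[1,0,0,0.0015,0],[1,0,0,0,0]]' >/dev/null; python3 rel.py
python3 -m jog '[[1,0,0,0.0015,0],[1,0,0,0.0015,0],[1,0,0,0,0]]' >/dev/null; python3 rel.py
```

```text
t 6.92 tcp [0.4924 0.116  0.147 ] yaw 12.19 tilt 0.02 F [-0.2  0.  -1.1] gap 0.0594 grip 44.2
t 7.17 tcp [0.4924 0.116  0.1445] yaw 12.2 tilt 0.03 F [-0.3  0.2 -1.2] gap 0.0597 grip 44.2
t 7.42 tcp [0.4924 0.116  0.1414] yaw 12.2 tilt 0.03 F [ 0.2  0.3 -1.4] gap 0.0592 grip 44.2
t 7.67 tcp [0.4923 0.116  0.1384] yaw 12.19 tilt 0.03 F [-0.6 -0.1 -0.8] gap 0.0592 grip 44.2
```

The mid plate enters freely. Next I probe its play in small steps.

```bash
python3 -m jog '[[1,0.0007,0,0,0],[1,0,0,0,0]]' >/dev/null; python3 rel.py
python3 -m jog '[[1,0.0007,0,0,0],[1,0,0,0,0]]' >/dev/null; python3 rel.py
python3 -m jog '[[1,0.0006,0,0,0],[1,0,0,0,0]]' >/dev/null; python3 rel.py
```

```text
t 7.83 tcp [0.4934 0.1162 0.1388] yaw 12.2 tilt 0.01 F [-0.6  0.4 -1.1] gap 0.0595 grip 44.2
t 8.0 tcp [0.4941 0.1164 0.1389] yaw 12.19 tilt 0.02 F [-0.1  0.1 -1.5] gap 0.0597 grip 44.2
t 8.17 tcp [0.4947 0.1165 0.1388] yaw 12.19 tilt 0.01 F [ 0.8  1.  -0.9] gap 0.0595 grip 44.2
```

```bash
python3 -m jog '[[1,0.0005,0,0,0],[1,0,0,0,0]]' >/dev/null; python3 rel.py
python3 -m jog '[[1,0.0005,0,0,0],[1,0,0,0,0]]' >/dev/null; python3 rel.py
python3 -m jog '[[1,0.0005,0,0,0],[1,0,0,0,0]]' >/dev/null; python3 rel.py
```

```text
t 8.33 tcp [0.4951 0.1166 0.1388] yaw 12.2 tilt 0.01 F [-0.4 -0.1 -0.6] gap 0.0594 grip 44.2
t 8.5 tcp [0.4953 0.1166 0.1387] yaw 12.2 tilt 0.02 F [-0.5 -0.1 -1.3] gap 0.0596 grip 44.3
t 8.67 tcp [0.4956 0.1167 0.1387] yaw 12.2 tilt 0.04 F [-1.8 -0.4 -0.3] gap 0.0597 grip 44.3
```

```bash
python3 -m jog '[[1,0.0005,0,0,0],[1,0,0,0,0]]' >/dev/null; python3 rel.py
python3 -m jog '[[1,-0.0015,0,0,0],[1,-0.0015,0,0,0],[1,-0.0012,0,0,0],[1,0,0,0,0]]' >/dev/null; python3 rel.py
python3 -m jog '[[1,-0.0005,0,0,0],[1,0,0,0,0]]' >/dev/null; python3 rel.py
python3 -m jog '[[1,-0.0005,0,0,0],[1,0,0,0,0]]' >/dev/null; python3 rel.py
python3 -m jog '[[1,-0.0005,0,0,0],[1,0,0,0,0]]' >/dev/null; python3 rel.py
```

```text
t 8.83 tcp [0.496  0.1168 0.1386] yaw 12.2 tilt 0.06 F [-2.8 -0.2 -0.4] gap 0.0592 grip 44.4
t 9.17 tcp [0.4924 0.116  0.1389] yaw 12.19 tilt 0.03 F [ 0.2 -0.4 -1.4] gap 0.0592 grip 44.2
t 9.33 tcp [0.492  0.1159 0.1389] yaw 12.19 tilt 0.03 F [-0.5 -0.4 -0.9] gap 0.0594 grip 44.2
t 9.5 tcp [0.4914 0.1158 0.1388] yaw 12.19 tilt 0.01 F [-0.5  0.2 -1.1] gap 0.0593 grip 44.2
t 9.67 tcp [0.4908 0.1157 0.1388] yaw 12.2 tilt 0.01 F [-0.1 -0.2 -1.5] gap 0.0595 grip 44.2
```

```bash
python3 -m jog '[[1,-0.0005,0,0,0],[1,0,0,0,0]]' >/dev/null; python3 rel.py
python3 -m jog '[[1,-0.0005,0,0,0],[1,0,0,0,0]]' >/dev/null; python3 rel.py
python3 -m jog '[[1,-0.0005,0,0,0],[1,0,0,0,0]]' >/dev/null; python3 rel.py
python3 -m jog '[[1,-0.0005,0,0,0],[1,0,0,0,0]]' >/dev/null; python3 rel.py
```

```text
t 9.83 tcp [0.4905 0.1156 0.1388] yaw 12.19 tilt 0.02 F [ 0.1  0.1 -2.2] gap 0.0594 grip 44.2
t 10.0 tcp [0.4901 0.1155 0.1388] yaw 12.19 tilt 0.03 F [-0.   0.4 -2.1] gap 0.0599 grip 44.2
t 10.17 tcp [0.4898 0.1155 0.1389] yaw 12.2 tilt 0.05 F [ 1.2  0.9 -1.6] gap 0.0596 grip 44.2
t 10.33 tcp [0.4894 0.1154 0.139 ] yaw 12.2 tilt 0.07 F [ 2.   1.2 -2.1] gap 0.0593 grip 44.2
```

The mid plate's play is about 4.7 mm, so the gap is about 21.7 mm and the thick plate should enter. I put the mid plate back exactly where it came from.

```bash
python3 -m jog '[[1,0.002,0,0,0],[1,0.0015,0,0,0],[1,0,0,-0.015,0],[1,0,0,-0.033,0],[1,0,0,-0.033,0]]' >/dev/null
python3 -m jog '[[1,0,0,0,0],[1,0,0,0,0]]' >/dev/null; python3 rel.py .5018 -.2472 .22 12.2
```

```text
t 10.92 tcp [0.4934 0.116  0.2216] yaw 12.2 tilt 0.2 F [-0.1  0.5 -2.5] gap 0.0596 grip 44.3
turn first -0.0 then tool xyz [-0.0686  0.3568  0.0016]
```

```bash
python3 -m jog '[[1,-0.0036,0.0178,0,0],[1,-0.0065,0.0357,0,0],[1,-0.0065,0.0357,0,0],[1,-0.0065,0.0357,0,0],[1,-0.0065,0.0357,0,0]]' >/dev/null
python3 -m jog '[[1,-0.0065,0.0357,0,0],[1,-0.0065,0.0357,0,0],[1,-0.0065,0.0357,0,0],[1,-0.0065,0.0357,0,0],[1,-0.0065,0.0357,0,0]]' >/dev/null
python3 -m jog '[[1,-0.006,0.0178,0,5],[1,0,0,0,4.8],[1,0,0,0,0],[1,0,0,0,0]]' >/dev/null
python3 rel.py .5018 -.2472 .0846 2.4
```

```text
t 12.08 tcp [ 0.5001 -0.2468  0.2181] yaw 2.49 tilt 0.2 F [ 0.6  0.8 -1.7] gap 0.0595 grip 44.3
turn first 0.09 then tool xyz [0.0016 0.0005 0.1335]
```

```bash
python3 -m jog '[[1,0.0016,0.0005,0.03,0],[1,0,0,0.035,0],[1,0,0,0.03,0],[1,0,0,0.02,0],[1,0,0,0.01,0]]' >/dev/null; python3 rel.py .5018 -.2472 .0846 2.4
python3 -m jog '[[1,0,0,0.003,0],[1,0,0,0.002,0],[1,0,0,0,0]]' >/dev/null; python3 rel.py .5018 -.2472 .0846 2.4
```

```text
t 12.5 tcp [ 0.5006 -0.2449  0.0911] yaw 2.61 tilt 0.36 F [-1.1  0.8 -0.9] gap 0.0593 grip 44.2
turn first 0.21 then tool xyz [0.0011 0.0023 0.0065]
t 12.75 tcp [ 0.5035 -0.2477  0.0907] yaw 2.47 tilt 0.09 F [-0.8 -0.8 -0.5] gap 0.0592 grip 44.2
turn first 0.07 then tool xyz [-0.0017 -0.0006  0.0061]
```

```bash
python3 -m jog '[[1,-0.001,0,0.002,0],[1,0,0,0.002,0],[1,0,0,0,0]]' >/dev/null; python3 rel.py
python3 -m jog '[[1,0,0,0.001,0],[1,0,0,0.001,0],[1,0,0,0,0]]' >/dev/null; python3 rel.py
```

```text
t 13.0 tcp [ 0.5022 -0.248   0.0865] yaw 2.4 tilt 0.08 F [ 0.5  0.5 -1.5] gap 0.0592 grip 44.2
t 13.25 tcp [ 0.5023 -0.248   0.0845] yaw 2.4 tilt 0.08 F [-0.3  0.1  1.6] gap 0.0593 grip 44.4
```

Seated (Fz reads the floor). I release, rise and shift one slot to the thick plate.

```bash
python3 -m jog '[[0,0,0,0,0],[-1,0,0,0,0],[-1,0,0,0,0],[-1,0,0,0,0],[-1,0,0,0,0]]' >/dev/null; python3 rel.py
python3 -m jog '[[-1,0,0,-0.01,0],[-1,0,0,-0.03,0],[-1,0,0,-0.03,0],[-1,0.014,0,0,0],[-1,0.014,0,0,0]]' >/dev/null
python3 -m jog '[[-1,0,0,0,0],[-1,0,0,0,0]]' >/dev/null; python3 rel.py .5303 -.2455 .0845 2.4
```

```text
t 13.67 tcp [ 0.5017 -0.2477  0.0836] yaw 2.39 tilt 0.02 F [-0.1  1.  -0.4] gap 0.0853 grip 0.0
t 14.25 tcp [ 0.53   -0.2465  0.1542] yaw 2.43 tilt 0.02 F [-0.9  0.5  0.3] gap 0.0853 grip 0.0
turn first 0.03 then tool xyz [ 0.0003 -0.001   0.0697]
```

```bash
python3 -m jog '[[-1,0,-0.001,0.02,0],[-1,0,0,0.025,0],[-1,0,0,0.018,0],[-1,0,0,0.007,0],[-1,0,0,0,0]]' >/dev/null; python3 rel.py
python3 -m jog '[[1,0,0,0,0],[1,0,0,0,0],[1,0,0,0,0],[1,0,0,0,0],[1,0,0,0,0]]' 40 >/dev/null
python3 -m jog '[[1,0,0,0,0],[1,0,0,0,0]]' >/dev/null;python3 rel.py
python3 -m jog '[[1,0,0,-0.01,0],[1,0,0,-0.03,0],[1,0,0,-0.035,0],[1,0,0,-0.035,0],[1,0,0,-0.01,0]]' >/dev/null
python3 -m jog '[[1,0,0,0,0],[1,0,0,0,0]]' >/dev/null;python3 rel.py .50 -.07 .2 2.4
python3 -c "from workcell import env;print(env.get_state()['joint_pos'])"
```

```text
t 14.67 tcp [ 0.5275 -0.2445  0.0817] yaw 2.38 tilt 0.3 F [-0.6  0.7  0.4] gap 0.0856 grip 0.0
t 15.25 tcp [ 0.5306 -0.2458  0.0854] yaw 2.41 tilt 0.15 F [-1.   2.   5.1] gap 0.0594 grip 43.0
t 15.83 tcp [ 0.5298 -0.2457  0.2039] yaw 2.39 tilt 0.06 F [-0.9 -0.3 -2.8] gap 0.0594 grip 44.3
turn first -0.01 then tool xyz [-0.0225 -0.1768  0.0039]
[-5.71479810e-01  3.42809278e-01 -6.44384509e-03  1.22046246e+00
 -2.84334751e-04  2.52833652e+00]
```

```bash
python3 -m jog '[[1,-0.0025,-0.0177,0,0],[1,-0.0045,-0.0354,0,0],[1,-0.0045,-0.0354,0,0],[1,-0.0045,-0.0354,0,0],[1,-0.0045,-0.0354,0,0]]' >/dev/null
python3 -m jog '[[1,-0.002,-0.0177,0.02,0],[1,0,0,0.03,-5],[1,0,0,0.03,-4.8],[1,0,0,0.02,0],[1,0,0,0.01,0]]' >/dev/null
python3 -m jog '[[1,0,0,0,0],[1,0,0,0,0]]' >/dev/null;python3 rel.py .50 -.07 .0774 12.2
```

```text
t 16.83 tcp [ 0.4989 -0.0695  0.0928] yaw 12.17 tilt 0.16 F [ 0.5 -0.4 -1.4] gap 0.0592 grip 44.3
turn first -0.03 then tool xyz [0.001  0.0007 0.0154]
```

```bash
python3 -m jog '[[1,0,0,0.007,0],[1,0,0,0.004,0],[1,0,0,0.002,0],[1,0,0,0,0]]' >/dev/null;python3 rel.py
python3 -m jog '[[1,0,0,0.001,0],[1,0,0,0,0]]' >/dev/null;python3 rel.py
python3 -m jog '[[1,0,0,0.001,0],[1,0,0,0,0]]' >/dev/null;python3 rel.py
```

```text
t 17.17 tcp [ 0.4999 -0.0698  0.0808] yaw 12.18 tilt 0.02 F [-0.2 -0.1 -1.4] gap 0.0596 grip 44.3
t 17.33 tcp [ 0.5    -0.0697  0.08  ] yaw 12.19 tilt 0.03 F [-0.4  0.3 -2.1] gap 0.0597 grip 44.3
t 17.5 tcp [ 0.4999 -0.0696  0.0789] yaw 12.19 tilt 0.02 F [-0.4  0.1 -2.1] gap 0.0594 grip 44.3
```

```bash
python3 -m jog '[[1,0,0,0.001,0],[1,0,0,0,0]]' >/dev/null;python3 rel.py
python3 -m jog '[[1,0,0,0.0007,0],[1,0,0,0,0]]' >/dev/null;python3 rel.py
```

```text
t 17.67 tcp [ 0.4998 -0.0696  0.0777] yaw 12.2 tilt 0.0 F [-0.7 -0.1 -1.7] gap 0.0596 grip 44.3
t 17.83 tcp [ 0.5001 -0.0696  0.0775] yaw 12.2 tilt 0.04 F [-0.4  0.5  2.2] gap 0.0592 grip 44.6
```

```bash
python3 -m jog '[[0.3,0,0,0,0],[-0.5,0,0,0,0],[-1,0,0,0,0],[-1,0,0,0,0],[-1,0,0,0,0]]' >/dev/null; python3 rel.py
python3 -m jog '[[-1,0,0,-0.01,0],[-1,0,0,-0.03,0],[-1,0,0,-0.03,0],[-1,0,0,0,-7],[-1,0,0,0,-7]]' >/dev/null
python3 -m jog '[[-1,0,0,0,-7],[-1,0,0,0,-7],[-1,0,0,0,-7],[-1,0,0,0,-7],[-1,0,0,0,-7]]' >/dev/null
python3 -m jog '[[-1,0,0,0,-7],[-1,0,0,0,-7],[-1,0,0,0,-7],[-1,0,0,0,-7],[-1,0,0,0,-7]]' >/dev/null
python3 -m jog '[[-1,0,0,0,-6],[-1,0,0,0,0],[-1,0,0,0,0]]' >/dev/null;python3 rel.py .50 -.0696 .084 102.2
python3 - <<'E'
from h import *
s=cam("side")
t=cam("top")
im=np.hstack([cv2.resize(t["img"][200:300,310:410],(400,400)),cv2.resize(s["img"][180:340,230:390],(400,400))])
cv2.imwrite("pics/bench.png",im[:,:,::-1])
E
```

```text
t 18.25 tcp [ 0.4999 -0.0697  0.077 ] yaw 12.19 tilt 0.02 F [0.5 0.2 0.4] gap 0.0854 grip 0.0
t 19.75 tcp [ 0.5    -0.0697  0.1477] yaw 102.02 tilt 0.04 F [0.3 0.5 0.1] gap 0.0856 grip 0.0
turn first -0.18 then tool xyz [ 0.0001 -0.      0.0637]
```

View pics/bench.png

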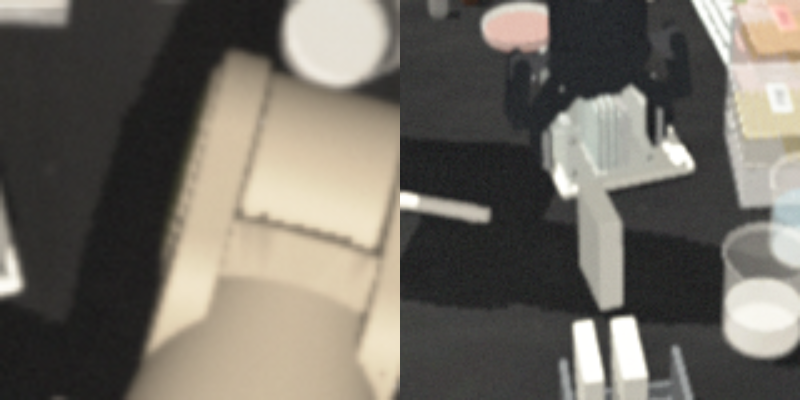

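The thick plate stands upright on the bench at side crop (600,250), between the open fingers at (520,100) and (670,100). Thin and mid are upright in the rack. I grip the broad faces.

```bash
python3 -m jog '[[-1,0,0,0.02,0],[-1,0,0,0.025,0],[-1,0,0,0.014,0],[-1,0,0,0.005,0],[-1,0,0,0,0]]' >/dev/null; python3 rel.py
python3 -m jog '[[0,0,0,0,0],[0,0,0,0,0],[0.3,0,0,0,0],[0.3,0,0,0,0],[1,0,0,0,0]]' 40 >/dev/null
python3 -m jog '[[1,0,0,0,0],[1,0,0,0,0],[1,0,0,0,0],[1,0,0,0,0]]' >/dev/null;python3 rel.py
```

```text
t 20.27 tcp [ 0.4988 -0.0693  0.0819] yaw 102.13 tilt 0.16 F [-1.5  0.1  1.1] gap 0.0855 grip 0.0
t 21.02 tcp [ 0.5002 -0.0698  0.0838] yaw 102.19 tilt 0.06 F [-1.7  0.6  5.7] gap 0.0193 grip 40.1
```

```bash
python3 -m jog '[[1,0,0,-0.01,0],[1,0,0,-0.03,0],[1,0,0,-0.035,0],[1,0,0,-0.035,0],[1,0,0,-0.03,0]]' >/dev/null
python3 -m jog '[[1,0,0,0,0],[1,0,0,0,0]]' >/dev/null;python3 rel.py .4933 .1152 .224 102.2
```

```text
t 21.6 tcp [ 0.501  -0.0699  0.2251] yaw 102.2 tilt 0.24 F [ 0.9  0.6 -2.6] gap 0.0194 grip 39.7
turn first -0.0 then tool xyz [0.1825 0.0316 0.0011]
```

```bash
python3 -m jog '[[1,0.018,0.003,0,0],[1,0.036,0.0063,0,0],[1,0.036,0.0063,0,0],[1,0.036,0.0063,0,0],[1,0.036,0.0063,0,0]]' >/dev/null
python3 -m jog '[[1,0.0205,0.0034,0,0],[1,0,0,0.02,0],[1,0,0,0.02,0],[1,0,0,0,0],[1,0,0,0,0]]' >/dev/null;python3 rel.py .4933 .1152 .166 102.2
python3 - <<'E'
from h import *
s=cam("side")
cv2.imwrite("pics/dip2.png",cv2.resize(s["img"][180:240,290:370],(800,600),interpolation=cv2.INTER_CUBIC)[:,:,::-1])
o=np.array([.5184,.1206]);a=np.radians(12.2);R=np.array([[np.cos(a),-np.sin(a)],[np.sin(a),np.cos(a)]])
for x,y,z in[(-.0357,-.03,.102),(-.0157,-.03,.102)]:
    u,v=proj(s,[*(o+R@[x,y]),z]); print((u-289.5)*10,(v-179.5)*10)
E
```

```text
t 22.43 tcp [0.49   0.1155 0.1808] yaw 102.21 tilt 0.33 F [-0.7 -0.2 -0.9] gap 0.0196 grip 41.3
turn first 0.01 then tool xyz [-0.001   0.0032  0.0148]
97.9441544949168 395.426737320586
180.12379302441047 379.77655680379826
```

View pics/dip2.png

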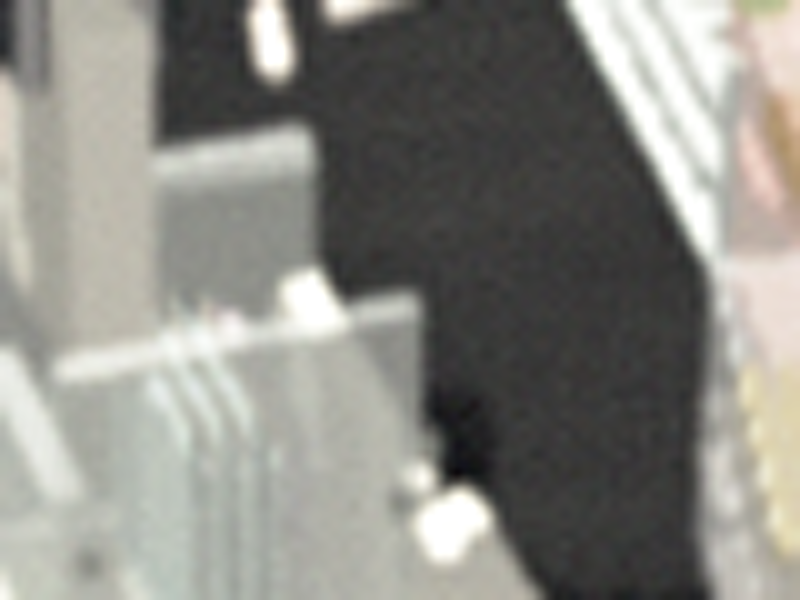

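The side crop shows the plate at u of about 70–158, still about 3 mm forward of the target, as the pose reading says. I correct that and lower slowly.

```bash
python3 -m jog '[[1,0,0,0,0],[1,0,0,0,0]]' >/dev/null;python3 rel.py .4933 .1152 .166 102.2
```

```text
t 22.65 tcp [0.4924 0.1152 0.1835] yaw 102.17 tilt 0.02 F [ 0.4 -0.2 -1.1] gap 0.0191 grip 41.3
turn first -0.03 then tool xyz [-0.0002  0.0009  0.0175]
```

```bash
python3 -m jog '[[1,0,0.0009,0.01,0],[1,0,0,0.006,0],[1,0,0,0,0],[1,0,0,0,0]]' >/dev/null;python3 rel.py
python3 -m jog '[[1,0,0,0.001,0],[1,0,0,0.001,0],[1,0,0,0,0]]' >/dev/null;python3 rel.py
python3 -m jog '[[1,0,0,0.001,0],[1,0,0,0,0]]' >/dev/null;python3 rel.py
python3 -m jog '[[1,0,0,0.001,0],[1,0,0,0,0]]' >/dev/null;python3 rel.py
```

```text
t 22.98 tcp [0.4925 0.1155 0.1663] yaw 102.18 tilt 0.09 F [ 0.8 -0.5 -1.5] gap 0.0195 grip 41.2
t 23.23 tcp [0.4931 0.1156 0.1651] yaw 102.2 tilt 0.01 F [ 0.4 -0.4 -2.1] gap 0.0193 grip 41.2
t 23.4 tcp [0.4931 0.1157 0.164 ] yaw 102.2 tilt 0.01 F [ 0.8 -0.6 -1.9] gap 0.0194 grip 41.2
t 23.57 tcp [0.493  0.1156 0.163 ] yaw 102.2 tilt 0.01 F [-1.1 -0.2 -0.9] gap 0.019 grip 41.2
```

```bash
python3 -m jog '[[1,0,0,0.001,0],[1,0,0,0,0]]' >/dev/null;python3 rel.py
python3 -m jog '[[1,0,0,0.001,0],[1,0,0,0,0]]' >/dev/null;python3 rel.py
python3 -m jog '[[1,0,0,0.001,0],[1,0,0,0,0]]' >/dev/null;python3 rel.py
```

```text
t 23.73 tcp [0.493  0.1156 0.1619] yaw 102.2 tilt 0.01 F [-0.1  0.1 -1.7] gap 0.0192 grip 41.2
t 23.9 tcp [0.493  0.1156 0.1609] yaw 102.2 tilt 0.01 F [-0.1 -0.  -1.9] gap 0.0192 grip 41.2
t 24.07 tcp [0.493  0.1156 0.1599] yaw 102.2 tilt 0.01 F [ 0.1 -0.6 -2. ] gap 0.0191 grip 41.2
```

```bash
python3 -m jog '[[1,0,0,0.001,0],[1,0,0,0,0]]' >/dev/null;python3 rel.py
python3 -m jog '[[1,0,0,0.001,0],[1,0,0,0,0]]' >/dev/null;python3 rel.py
```

```text
t 24.23 tcp [0.493  0.1156 0.1589] yaw 102.19 tilt 0.01 F [ 0.7  0.  -2.3] gap 0.019 grip 41.2
t 24.4 tcp [0.493  0.1156 0.1579] yaw 102.2 tilt 0.01 F [ 0.2  0.8 -1.8] gap 0.0192 grip 41.2
```

```bash
python3 -m jog '[[1,0,0,0.001,0],[1,0,0,0,0]]' >/dev/null;python3 rel.py
python3 -m jog '[[1,0,0,0.001,0],[1,0,0,0,0]]' >/dev/null;python3 rel.py
python3 -m jog '[[1,0,0,0.001,0],[1,0,0,0,0]]' >/dev/null;python3 rel.py
python3 -m jog '[[1,0,0,0.001,0],[1,0,0,0,0]]' >/dev/null;python3 rel.py
```

```text
t 24.57 tcp [0.493  0.1156 0.1569] yaw 102.2 tilt 0.01 F [-0.3 -0.2 -1.3] gap 0.0193 grip 41.2
t 24.73 tcp [0.493  0.1156 0.1559] yaw 102.2 tilt 0.01 F [ 0.4 -0.2 -2. ] gap 0.019 grip 41.2
t 24.9 tcp [0.493  0.1156 0.1549] yaw 102.19 tilt 0.01 F [-0.   0.5 -1.9] gap 0.0193 grip 41.2
t 25.07 tcp [0.493  0.1156 0.1539] yaw 102.2 tilt 0.01 F [-0.3 -0.1 -1.8] gap 0.019 grip 41.2
```

```bash
python3 -m jog '[[1,0,0,0.0015,0],[1,0,0,0.0015,0],[1,0,0,0,0]]' >/dev/null;python3 rel.py
python3 -m jog '[[1,0,0,0.002,0],[1,0,0,0.002,0],[1,0,0,0,0]]' >/dev/null;python3 rel.py
python3 -m jog '[[1,0,0,0.002,0],[1,0,0,0.002,0],[1,0,0,0,0]]' >/dev/null;python3 rel.py
```

```text
t 25.32 tcp [0.4929 0.1156 0.1507] yaw 102.2 tilt 0.03 F [-0.8  0.6 -2.1] gap 0.0194 grip 41.2
t 25.57 tcp [0.493  0.1156 0.1466] yaw 102.19 tilt 0.02 F [-0.8 -0.8 -1.6] gap 0.0192 grip 41.2
t 25.82 tcp [0.493  0.1156 0.1427] yaw 102.19 tilt 0.02 F [-0.5 -0.8 -3.2] gap 0.0193 grip 41.2
```

```bash
python3 -m jog '[[1,0,0,0.003,0],[1,0,0,0.003,0],[1,0,0,0,0]]' >/dev/null;python3 rel.py
python3 -m jog '[[1,0,0,0.003,0],[1,0,0,0.003,0],[1,0,0,0,0]]' >/dev/null;python3 rel.py
python3 -m jog '[[1,0,0,0.003,0],[1,0,0,0.003,0],[1,0,0,0,0]]' >/dev/null;python3 rel.py
```

```text
t 26.07 tcp [0.4929 0.1156 0.1364] yaw 102.19 tilt 0.02 F [-0.   0.2 -2.4] gap 0.0193 grip 41.2
t 26.32 tcp [0.493  0.1156 0.1305] yaw 102.19 tilt 0.02 F [ 0.3 -0.7 -3.4] gap 0.0194 grip 41.2
t 26.57 tcp [0.4929 0.1156 0.1244] yaw 102.19 tilt 0.02 F [ 0.7  0.2 -1.8] gap 0.019 grip 41.2
```

```bash
python3 -m jog '[[1,0,0,0.004,0],[1,0,0,0.004,0],[1,0,0,0,0]]' >/dev/null;python3 rel.py
python3 -m jog '[[1,0,0,0.004,0],[1,0,0,0.004,0],[1,0,0,0,0]]' >/dev/null;python3 rel.py
python3 -m jog '[[1,0,0,0.004,0],[1,0,0,0.003,0],[1,0,0,0,0]]' >/dev/null;python3 rel.py
python3 -m jog '[[1,0,0,0.003,0],[1,0,0,0.002,0],[1,0,0,0,0]]' >/dev/null;python3 rel.py
```

```text
t 26.82 tcp [0.493  0.1156 0.1163] yaw 102.19 tilt 0.02 F [ 1.2  1.1 -2. ] gap 0.0191 grip 41.2
t 27.07 tcp [0.4929 0.1156 0.1083] yaw 102.19 tilt 0.03 F [ 0.3  1.2 -1.9] gap 0.0192 grip 41.2
t 27.32 tcp [0.4929 0.1156 0.1014] yaw 102.19 tilt 0.02 F [ 1.3  1.5 -2. ] gap 0.0193 grip 41.2
t 27.57 tcp [0.4929 0.1156 0.0967] yaw 102.19 tilt 0.02 F [ 1.1  0.2 -1.5] gap 0.0194 grip 41.2
```

```bash
python3 -m jog '[[1,0,0,0.001,0],[1,0,0,0,0]]' >/dev/null;python3 rel.py
python3 -m jog '[[1,0,0,0.001,0],[1,0,0,0,0]]' >/dev/null;python3 rel.py
python3 -m jog '[[1,0,0,0.0008,0],[1,0,0,0,0]]' >/dev/null;python3 rel.py
```

```text
t 27.73 tcp [0.493  0.1156 0.0959] yaw 102.2 tilt 0.01 F [ 0.8 -0.3 -1.5] gap 0.0189 grip 41.3
t 27.9 tcp [0.493  0.1156 0.095 ] yaw 102.19 tilt 0.01 F [-1.2  0.2 -1.2] gap 0.019 grip 41.3
t 28.07 tcp [0.493  0.1156 0.0942] yaw 102.2 tilt 0.01 F [-0.6  0.1 -1.3] gap 0.019 grip 41.3
```

```bash
python3 -m jog '[[1,0,0,0.0006,0],[1,0,0,0,0]]' >/dev/null;python3 rel.py
python3 -m jog '[[1,0,0,0.0006,0],[1,0,0,0,0]]' >/dev/null;python3 rel.py
```

```text
t 28.23 tcp [0.493  0.1156 0.0936] yaw 102.2 tilt 0.01 F [-0.2  0.1 -2.1] gap 0.0192 grip 41.3
t 28.4 tcp [0.4931 0.1156 0.0931] yaw 102.19 tilt 0.01 F [ 0.6  0.2 -1.7] gap 0.0194 grip 41.4
```

```bash
python3 -m jog '[[1,0,0,0.0005,0],[1,0,0,0,0]]' >/dev/null;python3 rel.py
python3 -m jog '[[1,0,0,0.0005,0],[1,0,0,0,0]]' >/dev/null;python3 rel.py
```

```text
t 28.57 tcp [0.4932 0.1156 0.0931] yaw 102.2 tilt 0.03 F [-1.4 -0.9  3.8] gap 0.0193 grip 42.0
t 28.73 tcp [0.4932 0.1155 0.093 ] yaw 102.2 tilt 0.05 F [-3.6 -1.7  7.8] gap 0.0194 grip 42.7
```

Floor contact. I release gently, rise and check.

```bash
python3 -m jog '[[1,0,0,-0.0007,0],[1,0,0,0,0]]' >/dev/null;python3 rel.py
python3 -m jog '[[0.45,0,0,0,0],[0.4,0,0,0,0],[0.2,0,0,0,0],[0.2,0,0,0,0]]' >/dev/null;python3 rel.py
python3 -m jog '[[0.2,0,0,-0.008,0],[0.2,0,0,-0.02,0],[0.2,0,0,-0.035,0],[0.2,0,0,-0.035,0],[0.2,0,0,-0.035,0]]' >/dev/null;python3 rel.py
python3 -m jog '[[0,-0.04,0,0,0],[0,-0.04,0,0,0],[0,-0.04,0,0,0],[0,-0.04,0,0,0],[0,-0.04,0,0,0]]' >/dev/null
python3 -m jog '[[0,-0.04,0,0,0],[0,-0.04,0,0,0],[0,-0.04,0,0,0],[0,-0.04,0,0,0],[0,-0.04,0,0,0]]' >/dev/null;
python3 -m jog '[[0,0,0,0,0],[0,0,0,0,0]]' >/dev/null;python3 rel.py
python3 - <<'E'
from h import *
t=cam("top");s=cam("side")
im=np.zeros((600,800,3),np.uint8)
im[:400,:400]=cv2.resize(t["img"][210:290,250:330],(400,400),interpolation=cv2.INTER_CUBIC)
im[:400,400:]=cv2.resize(s["img"][180:260,280:360],(400,400),interpolation=cv2.INTER_CUBIC)
im[400:,:200]=cv2.resize(t["img"][210:300,400:490],(200,200)); im[400:,400:600]=cv2.resize(s["img"][285:385,275:375],(200,200))
cv2.imwrite("pics/end.png",im[:,:,::-1])
E
```

```text
t 28.9 tcp [0.4933 0.1156 0.0931] yaw 102.19 tilt 0.03 F [-1.4 -1.1  3.6] gap 0.0192 grip 42.1
t 29.23 tcp [0.4931 0.1156 0.0926] yaw 102.2 tilt 0.01 F [-0.  -0.6  0.5] gap 0.0338 grip 0.0
t 29.65 tcp [0.4925 0.1156 0.2276] yaw 102.2 tilt 0.03 F [1.2 0.8 0.3] gap 0.034 grip 0.0
t 30.65 tcp [ 0.5773 -0.2777  0.2252] yaw 101.99 tilt 0.04 F [-0.2  0.8  0.7] gap 0.0426 grip 0.0
```

View pics/end.png

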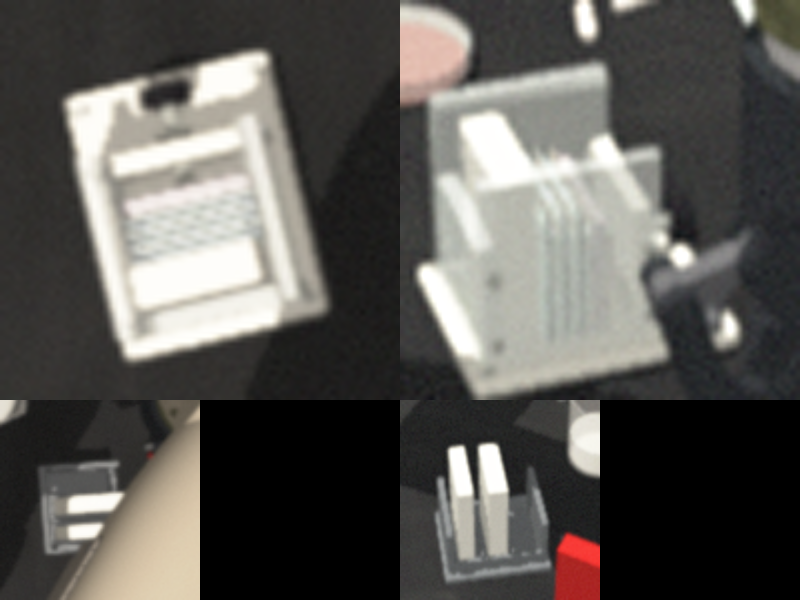

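The end picture shows the thick plate standing square in the gap, at top crop (195,272) and side crop (495,150), with its top just below the cheek tops. Thin and mid are upright in the rack. The robot touches nothing, so I hand in.

```bash
python3 -c "from workcell import env; print(env.hand_in())"
```

```text
the job is handed in; nothing more can be done
None
```

I handed the job in at about 31 s, with no verdict returned: the thick (20 mm) filler stands on the frame's floor in the gap, which I measured by touch at about 21.7 mm; mid and thin stand upright in the rack.

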